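# Roll the ware carriage to the dryer

### The job

The carriage of soft, freshly cast bowls runs almost without friction on its rails: roll it to the left to the warm-air dryer and bring it to rest with its pointer over the dryer's index plate, then take the hand away. Move and brake it with gentle fingertip pushes on its two sprung bumpers only, do not grip it, press hard on it or touch the deck or the bowls, and never let it run against the stop at either end of the rails. Leave the other things on the bench where they are.

Things in the scene. Friction and masses are not known exactly. Their poses are not given: they have to be found in the camera images.
- track: Bench track, fixed: two steel rails on wooden sleepers, 980 mm long, 200 mm wide, rail tops 30 mm up, a timber stop block 82 mm high across each end. Origin on the bench on the centre line; y runs along the rails to the robot's left (the way the carriage must go), x across them away from the robot, z up. Its place varies, its yaw by up to 0.1 rad.
- carriage (a joint): How far the carriage has rolled along the rails from where it stood at the start, m, positive to the left (track +y); it starts at 0, at rest. It must roll 0.28 to 0.44 m, depending on the run. Rolling mass nominally 4.5 kg in all (3.5 to 6), rolling resistance 0.02 N plus 0.25 N per m/s: left alone at 0.08 m/s it coasts some 0.3 to 0.5 m.
- deck: The carriage's wooden deck, 200 mm across the rails by 196 mm along them, with a low rim, rim top 98 mm above the bench. Origin at bench height below the carriage's middle, axes parallel to the track's. With bumpers the carriage is 280 mm long. At the start its middle is at -250 to -190 mm on the track's y axis. Not to be touched.
- front_bumper: Front (left) bumper: free-turning black rubber roller 40 mm thick, 190 mm long across the rails, z 42 to 82 mm, light (0.2 kg). It yields up to 30 mm along the rails on springs of 50 N/m with little damping (1.5 N s/m), so the carriage bounces back off a hand held still. Origin, when relaxed, at bench height below the carriage's middle; moves with the roller.
- rear_bumper: Rear (right) bumper, the same as the front one, facing right. The right stop's face is at y = -470 mm on the track, so at least 80 mm are free behind this bumper at the start, for the fingers. Origin, when relaxed, at bench height below the carriage's middle; moves with the roller.
- front_face (a point): Outermost line of the front bumper roller, 62 mm above the bench; 140 mm ahead of the carriage's middle when relaxed; moves with the roller.
- rear_face (a point): Outermost line of the rear bumper roller, 62 mm above the bench; 140 mm behind the carriage's middle when relaxed; moves with the roller.
- pointer (a point): Tip of the flat steel pointer on the carriage's far side, 122 mm beyond the track's centre line, at the carriage's middle, 70 mm above the bench.
- index (a point): Middle of the near end of the index plate, a 30 mm wide aluminium tongue reaching from the dryer towards the rails, top 60 mm above the bench; the pointer passes over it. Axes parallel to the track's. The pointer is right anywhere over the plate's width (15 mm either side along the rails), 90 to 190 mm from the track's origin along its y axis.
- stop_face (a point): Middle of the inner face of the left stop, 60 mm above the bench, 430 mm along the track's y axis from its origin; 100 to 200 mm from the front bumper when the carriage is right. The bumper must not come within 7 mm of it.
- dryer: Warm-air dryer, a grey sheet-metal blower 140 x 260 x 140 mm high, louvred outlet towards the rails, fixed on the far side of the track, its near face 190 mm beyond the track's centre line. Its place along the rails varies. Origin on the bench, 130 mm beyond the track's centre line.
- bowl0: One of four soft cast bowls, pale, 74 mm across and 36 mm high, standing loose two by two on the carriage's deck; origin under its middle, 90 mm above the bench; the rims are 126 mm above the bench. Not to be touched.
- bowl1: One of four soft cast bowls, pale, 74 mm across and 36 mm high, standing loose two by two on the carriage's deck; origin under its middle, 90 mm above the bench; the rims are 126 mm above the bench. Not to be touched.
- bowl2: One of four soft cast bowls, pale, 74 mm across and 36 mm high, standing loose two by two on the carriage's deck; origin under its middle, 90 mm above the bench; the rims are 126 mm above the bench. Not to be touched.
- bowl3: One of four soft cast bowls, pale, 74 mm across and 36 mm high, standing loose two by two on the carriage's deck; origin under its middle, 90 mm above the bench; the rims are 126 mm above the bench. Not to be touched.
- mug: White glazed mug with a handle, 80 mm across, 95 mm high, between robot and track. Bystander; origin under its middle.
- glaze_jar: Clear jar with white cap, 84 mm across, 110 mm high, beyond the track. Bystander; origin under its middle.
- brush: Glaze brush, 190 mm long, lying between robot and track. Bystander.
- rib: Wooden throwing rib, flat, 130 x 55 x 8 mm, lying between robot and track. Bystander.

How it is judged:
On the way:
1. the carriage comes to rest with its pointer over the index plate (y of pointer in the frame of index between -0.015 and 0.015 m and velocity of joint carriage between -0.008 and 0.008 m/s), for 0.6 s.
At the end, for the whole second after the job is handed in: the pointer is within 15 mm of the index plate's middle along the rails, the carriage stands still (under 8 mm/s), and the four bowls stand upright on its deck (all of step 1 and angle between each of bowl0, bowl1, bowl2, bowl3's own z axis and vertical below 0.2 rad and height (world z) of each of bowl0, bowl1, bowl2, bowl3 above 0.08 m); the robot touches nothing.
It fails at once if the carriage runs against a stop (y of front_face in the frame of stop_face above -0.007 m or y of rear_face in the frame of track below -0.463 m).
It fails at once if the carriage is gripped, shoved or pressed with more than 15 N (contact force between any of the arm, the fingers and front_bumper above 15 N or contact force between any of the arm, the fingers and rear_bumper above 15 N).
It fails at once if the hand touches the deck or a bowl (contact force between any of the arm, the fingers and deck above 1.5 N or contact force between any of the arm, the fingers and bowl0 above 1.5 N or contact force between any of the arm, the fingers and bowl1 above 1.5 N or contact force between any of the arm, the fingers and bowl2 above 1.5 N or contact force between any of the arm, the fingers and bowl3 above 1.5 N).
It fails at once if a bowl tips or leaves the deck (angle between any of bowl0, bowl1, bowl2, bowl3's own z axis and vertical above 0.35 rad).
It fails at once if another thing on the bench is displaced (distance of any of mug, glaze_jar, brush, rib from where it was at the start of the episode above 0.03 m).
It also fails if it takes over 32 s, if anything falls off the work surface, if the arm or the gripper's body presses on something with over 40 N, if the wrist force passes 120 N, or if a joint passes its speed limit or range.

### The arm

A 7-joint arm with a two-finger parallel gripper is mounted at the origin on the work surface. World frame = base frame: x ahead of the robot, y to its left, z up, the work surface at z = 0. Lengths are in m, angles in rad, forces in N, time in s.
With the tool pointing down it reaches from about 0.35 to 0.9 m from the base axis. Payload 7.2 kg.
Tool frame: the origin (TCP) lies between the finger pads; the fingertips stand 11 mm ahead of it and the grasp point (between the pads) lies 8 mm behind it (manip.tip_extent is the distance from the TCP to the fingertips, in m); z points along the fingers, y is the line along which they close (so a half turn about z gives the same grasp; the last joint's range is limited). The gripper opens to 85 mm and grips with 20 to 120 N. Pads are 22 mm wide; open, the fingers measure 114 mm over their backs; the gripper's body (76 mm by 85 mm) begins 54 mm behind the grasp point. The pads swing forward as they close: fully open they stand 13 mm farther back than shut.
Start: joints at [-1.397, 0.411, -0.013, 1.596, 0.006, 1.134, -0.082], TCP at [0.15, 0.607, 0.242] pointing down, gripper open.
Joint ranges: [-2.95, 2.95], [-0.29, 1.99], [-1.47, 1.44], [0.14, 2.54], [-1.03, 4.17], [0.13, 1.85], [-2.86, 2.86]. Speed limits (rad/s): [2.39, 2.39, 3.01, 3.01, 3.14, 3.14, 3.14].

### API

Orientations are given as a unit quaternion [w, x, y, z].
In Python, from station import manip, vision gives the robot as it stands. The module is installed in compiled form; this text tells all that it offers.
- The arm moves only by the shell command python3 -m handwheel 'ROWS' [FORCE]. ROWS is JSON, a list of rows, each an object with "hand": the closure, from 0 (fully open) to 1 (shut); "travel": the shift along the world's x, y, z scaled (see below), a list of three; "spin": the turn about the world's z scaled (see below). In form: [{"hand": hand, "travel": [tx, ty, tz], "spin": spin}, ...]. A call has 1 to 12 rows; each row is the pose to reach, as a shift and turn from the pose commanded when the call began; what a row does not reach only later rows make up. The controller multiplies each number of a shift by 8 cm and each number of a turn by 30 degrees. A row lasts 1/12 s, in which the tool goes at most 41.7 mm and 7.16 degrees, less where a joint would pass 70% of its speed; a pose out of reach is approached as far as the arm can. A call with a number of a shift or a turn outside -1 to 1 is refused whole. A call with a gripper value outside its range is refused whole. The fingers move at their own pace and stop on an object; FORCE is the grip in N (left out, the last holds). Time passes only in rows, so rows that repeat a pose let the fingers close. It gives the time, the measured TCP pose, the force, the opening and the grip force at its end, in the units of the state.
- manip.get_state(): the state, without advancing time (a new reading comes with each control period).
- vision.camera(name): name is "scene" or "top" or "wrist"; returns a dict with "img" (480x640x3 uint8, red, green, blue), "fx", "fy", "cx", "cy" (pixels), "extrinsics" (4x4, takes a point from world to camera coordinates). Camera axes: x right, y down, z forward; pixel columns grow to the right and rows downward; lengths in m; the calibration is good to about 2 mm. A picture is of the moment at which its call begins. There is no depth.
- manip.sign_off(): hands the job in; it is judged then, once.
The state is a dict: "clock": time; "joint_pos": joint angles; "joint_velocities": joint speeds; "effort": joint torques, N m; "eef_pos": TCP position; "tcp_rot": TCP orientation; "ft_force": force on the tool from outside, world axes, zero at the start; "torque": the same for the moment, N m; "width": finger opening in m; "grasp_force": force on a finger pad.
Only numpy, scipy, OpenCV 4.12 (cv2) and the standard library are available. Lean on these libraries where they do the work, as an engineer would, in place of code of your own. Each camera call takes 0.05 s, during which the arm holds its last target. There are 200 camera calls.

## Working session

There is one attempt and no reset: what is moved stays moved. The work goes in short steps, Python scripts to look and compute and a shell command to move; the robot and the scene stay as the last step left them, time stands still between calls to the robot, and variables do not carry over. Pictures are saved under pics/ and viewed, at most 10 in all, crops included, and the job is handed in when it is done.

```bash
mkdir -p pics
python3 - <<'E'
from station import manip, vision
import cv2, numpy as np
for n in ("scene","top"):
    c=vision.camera(n); cv2.imwrite(f"pics/{n}0.png",c["img"][:,:,::-1]); print(n,c["fx"],c["fy"],c["cx"],c["cy"],np.round(c["extrinsics"],4).tolist())
s=manip.get_state(); print(s["clock"],s["eef_pos"],s["tcp_rot"],s["ft_force"],s["width"],manip.tip_extent)
E
```

```text
scene 489.7007142318377 489.7007142318377 321.73388119771835 251.2988782052081 [[-0.4595, 0.888, 0.0171, 0.2083], [0.6842, 0.3662, -0.6307, -0.3336], [-0.5664, -0.2781, -0.7758, 1.5094], [0.0, 0.0, 0.0, 1.0]]
top 542.8076628607487 542.8076628607487 322.6446015865231 238.20201289596628 [[0.0223, -0.9997, 0.0137, 0.0212], [-0.9902, -0.024, -0.1376, 0.5524], [0.1379, -0.0105, -0.9904, 1.1972], [0.0, 0.0, 0.0, 1.0]]
0.1 [0.14958877 0.60638181 0.24153639] [-4.40209117e-05  1.20591543e-01  9.92701944e-01 -7.26769327e-04] [-0.3872438   0.53743244  0.158572  ] 0.0851939728231812 0.011
```

View pics/top0.png

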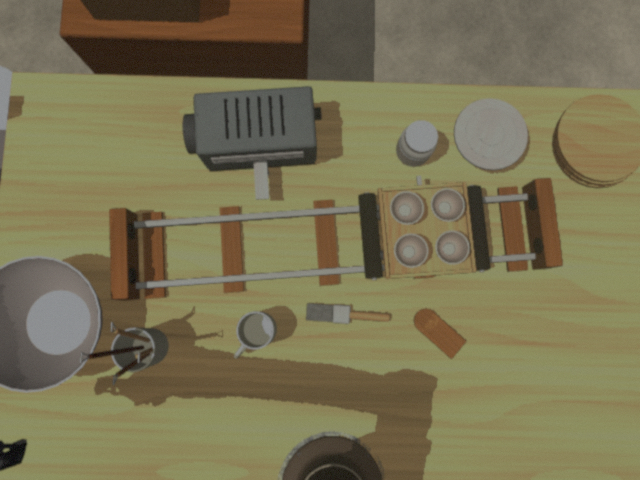

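View pics/scene0.png

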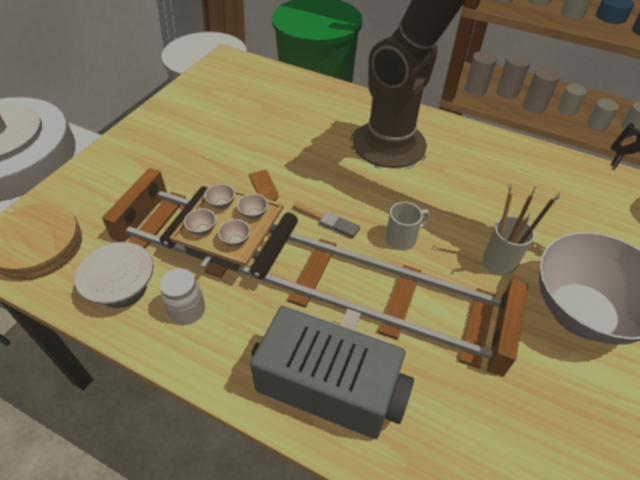

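The top view shows the carriage at right (deck 380-475, 183-277; rollers at columns 370 and 480). The pointer is near (420,180), the index plate's near end near (262,198), and the stops are at columns 120 and 540. The scene view shows the same layout with the way clear. I'll zoom in for accurate pixels.

Run:
```python
import cv2
i=cv2.imread("pics/top0.png")
a=cv2.resize(i[150:310,340:580],None,fx=3.3,fy=3.3,interpolation=cv2.INTER_CUBIC); cv2.imwrite("pics/r.png",a)
a=cv2.resize(i[140:320,95:335],None,fx=3.3,fy=3.3,interpolation=cv2.INTER_CUBIC); cv2.imwrite("pics/l.png",a)
```

```text
(no output)
```

View pics/r.png

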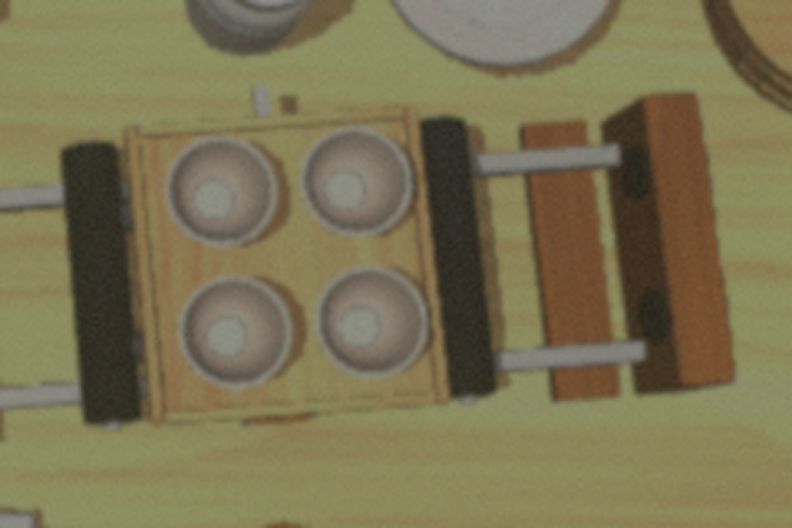

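View pics/l.png

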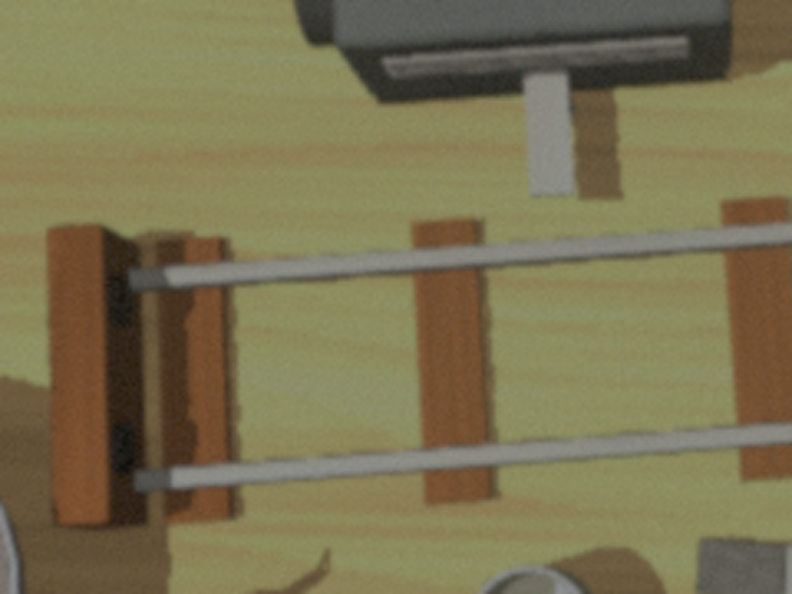

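The crops show:
- Right crop: pointer tip at (261,87), deck corners at (126,128), (413,107), (155,422) and (449,400).
- Left crop: index near end centred at (552,195), left stop inner top edge at x≈105.

Next I'll fit the geometry and write a tracker.

```bash
cat > h.py <<'E'
import cv2, numpy as np, json
from scipy.optimize import least_squares
from station import manip, vision
def ray(c,u,v,z):
    E=np.array(c["extrinsics"]); R,t=E[:3,:3],E[:3,3]
    o=-R.T@t; d=R.T@np.array([(u-c["cx"])/c["fx"],(v-c["cy"])/c["fy"],1]); return (o+d*(z-o[2])/d[2])[:2]
def proj(c,p):
    E=np.array(c["extrinsics"]); q=E[:3,:3]@p+E[:3,3]; return np.array([c["fx"]*q[0]/q[2]+c["cx"],c["fy"]*q[1]/q[2]+c["cy"]])
def w2t(p,G):
    a=G["yaw"]; d=np.array(p[:2])-[G["x0"],G["y0"]]; return np.array([np.cos(a)*d[0]+np.sin(a)*d[1],-np.sin(a)*d[0]+np.cos(a)*d[1]])
def t2w(p,G):
    a=G["yaw"]; return np.array([G["x0"]+np.cos(a)*p[0]-np.sin(a)*p[1],G["y0"]+np.sin(a)*p[0]+np.cos(a)*p[1]])
def carriage():
    """shift along the rails (m) since start, best deck-corner/bowl templates; also track-frame TCP"""
    G=json.load(open("G.json")); c=vision.camera("top"); im=c["img"]; ref=cv2.imread("pics/top0.png")[:,:,::-1]
    out=[]
    for (dx,dy) in [(-.05,-.05),(-.05,.05),(.05,-.05),(.05,.05)]:
        best=None
        p0=proj(c,[*t2w((dx,G["s"]+dy),G),.1]).round().astype(int); h=22
        T=ref[p0[1]-h:p0[1]+h,p0[0]-h:p0[0]+h]
        r=cv2.matchTemplate(np.ascontiguousarray(im),np.ascontiguousarray(T),cv2.TM_CCOEFF_NORMED)
        for s in np.arange(-.09,.56,.0005):
            q=proj(c,[*t2w((dx,G["s"]+dy+s),G),.1])-proj(c,[*t2w((dx,G["s"]+dy),G),.1])+p0-h
            v=cv2.getRectSubPix(r,(1,1),tuple(map(float,q)))[0,0]
            if best is None or v>best[0]: best=(v,s)
        out.append(best)
    out=np.array(out); b=out[:,0]>max(.85,out[:,0].max()-.08)
    st=manip.get_state(); s=float(np.median(out[b,1])) if b.any() else float('nan')
    return st["clock"],s,np.round(out,4).tolist(),np.append(w2t(st["eef_pos"],G),st["eef_pos"][2])
def report(n=2):
    """n pictures, fitted position and speed"""
    G=json.load(open("G.json")); A=[carriage() for _ in range(n)]
    for t,s,o,p in A: print("t %.2f s %.4f to_go %.4f front_face %.3f | tcp track %s"%(t,s,G["go"]-s,G["s"]+s+.14,np.round(p,4)),o if n==1 else "")
    if n>1: print("v %.4f"%np.polyfit([a[0] for a in A],[a[1] for a in A],1)[0])
    f=open("log.txt","a"); [f.write("%.3f %.4f\n"%(a[0],a[1])) for a in A]
E
python3 - <<'E'
from h import *
c=vision.camera("top")
R=lambda X,Y,z: ray(c,340+X/3.3,150+Y/3.3,z)
L=lambda X,Y,z: ray(c,95+X/3.3,140+Y/3.3,z)
rs=[R(645,97,.082),R(682,388,.082)]; ls=[L(104,226,.082),L(107,523,.082)]
dk=[R(126,128,.098),R(413,107,.098),R(155,422,.098),R(449,400,.098)]; dm=[(.1,.098),(.1,-.098),(-.1,.098),(-.1,-.098)]
pt=R(261,87,.07); ix=L(552,195,.06)
rails=[L(170,276,.03),L(790,234,.03),R(480,162,.03),R(618,154,.03)],[L(170,478,.03),L(790,433,.03),R(500,360,.03),R(643,351,.03)]
def f(p):
    G=dict(x0=p[0],y0=p[1],yaw=p[2]); r=[w2t(q,G)[1]-.43 for q in ls]+[w2t(q,G)[1]+.47 for q in rs]
    for q,m in zip(dk,dm): r+=list(w2t(q,G)-[m[0],m[1]+p[3]])
    r+=list(w2t(pt,G)-[.122,p[3]])
    r+=[w2t(q,G)[0]-p[4] for q in rails[0]]+[w2t(q,G)[0]+p[4] for q in rails[1]]
    return r
o=least_squares(f,[.55,0,.05,-.2,.07]); p=o.x; print(p.round(4),(o.fun*1000).round(1))
G=dict(x0=p[0],y0=p[1],yaw=p[2],s=p[3]); print("pointer",w2t(pt,G),"index",w2t(ix,G))
G["ix"]=w2t(ix,G)[1]; G["go"]=G["ix"]-w2t(pt,G)[1]; print(G)
json.dump(G,open("G.json","w"))
for n,y in (("rearface",-.14),("front",.14)): print(n,t2w((0,p[3]+y),G))
E
python3 -c "from h import *; report(1)"
```

```text
[ 0.5468  0.0255  0.0976 -0.2179  0.0699] [ 4.3  7.5 -6.4 -5.4 -2.3 -0.6 -1.8  2.7  1.6 -2.   1.6  1.   3.9 -1.2
  0.1 -1.6  0.7 -0.7 -0.  -0.8  0.2 -0.9]
pointer [ 0.1258824  -0.21904173] index [0.10141412 0.13749228]
{'x0': np.float64(0.5468136728815872), 'y0': np.float64(0.025528932443082155), 'yaw': np.float64(0.09758837985254251), 's': np.float64(-0.21785627225742613), 'ix': np.float64(0.1374922825501863), 'go': np.float64(0.3565340087117549)}
rearface [ 0.58168088 -0.33062467]
front [ 0.55439949 -0.0519569 ]
t 0.20 s 0.0000 to_go 0.3565 front_face -0.078 | tcp track [-0.3387  0.617   0.2418] [[0.9898, 0.0], [0.9868, 0.0], [0.9893, 0.0], [0.9867, 0.0]]
```

```bash
H="python3 -m handwheel"
$H '[{"hand":1,"travel":[0.5,0,1],"spin":0.65},{"hand":1,"travel":[0.5,0,1],"spin":0.65},{"hand":1,"travel":[0.5,0,1],"spin":0.65}]' 20
$H '[{"hand":1,"travel":[1,-1,0],"spin":0},{"hand":1,"travel":[1,-1,0],"spin":0},{"hand":1,"travel":[1,-1,0],"spin":0}]'
$H '[{"hand":1,"travel":[1,-1,0],"spin":0},{"hand":1,"travel":[1,-1,0],"spin":0},{"hand":1,"travel":[1,-1,0],"spin":0}]'
$H '[{"hand":1,"travel":[1,-1,0],"spin":0},{"hand":1,"travel":[1,-1,0],"spin":0},{"hand":1,"travel":[1,-1,0],"spin":0}]'
$H '[{"hand":1,"travel":[1,-1,0],"spin":0},{"hand":1,"travel":[1,-1,0],"spin":0},{"hand":1,"travel":[1,-1,0],"spin":0}]'
```

```text
clock: 0.45
eef_pos: [0.1942, 0.6081, 0.3287]
tcp_rot: [0.002, -0.051, 0.999, 0.004]
ft_force: [1.0, 0.7, 0.9]
width: 0.0514
grasp_force: 0.0
clock: 0.7
eef_pos: [0.2723, 0.5243, 0.3223]
tcp_rot: [0.001, -0.048, 0.999, -0.0]
ft_force: [1.8, -0.5, -0.1]
width: 0.0123
grasp_force: 0.0
clock: 0.95
eef_pos: [0.3525, 0.4436, 0.3224]
tcp_rot: [0.0, -0.048, 0.999, -0.0]
ft_force: [0.9, 0.0, -0.6]
width: -0.0001
grasp_force: 0.0
clock: 1.2
eef_pos: [0.4323, 0.3633, 0.3224]
tcp_rot: [0.0, -0.048, 0.999, -0.0]
ft_force: [0.5, 0.9, 0.5]
width: -0.0002
grasp_force: 0.0
clock: 1.45
eef_pos: [0.512, 0.2832, 0.3224]
tcp_rot: [0.0, -0.048, 0.999, -0.001]
ft_force: [0.6, 0.2, 0.5]
width: -0.0002
grasp_force: 0.0
```

```bash
H="python3 -m handwheel"
(
$H '[{"hand":1,"travel":[0.12,-1,-0.2],"spin":0},{"hand":1,"travel":[0.12,-1,-0.2],"spin":0}]'
$H '[{"hand":1,"travel":[0.12,-1,-0.2],"spin":0},{"hand":1,"travel":[0.12,-1,-0.2],"spin":0}]'
$H '[{"hand":1,"travel":[0.12,-1,-0.2],"spin":0},{"hand":1,"travel":[0.12,-1,-0.2],"spin":0}]'
$H '[{"hand":1,"travel":[0.12,-1,-0.2],"spin":0},{"hand":1,"travel":[0.12,-1,-0.2],"spin":0}]'
$H '[{"hand":1,"travel":[0.12,-1,-0.2],"spin":0},{"hand":1,"travel":[0.12,-1,-0.2],"spin":0}]'
$H '[{"hand":1,"travel":[0.12,-1,-0.2],"spin":0},{"hand":1,"travel":[0.12,-1,-0.2],"spin":0}]'
$H '[{"hand":1,"travel":[0.12,-1,-0.2],"spin":0},{"hand":1,"travel":[0.12,-1,-0.2],"spin":0}]'
$H '[{"hand":1,"travel":[0.1,-1,0],"spin":0},{"hand":1,"travel":[0.1,-1,0],"spin":0}]'
$H '[{"hand":1,"travel":[0,-0.25,0],"spin":0},{"hand":1,"travel":[0,-0.25,-0.5],"spin":0},{"hand":1,"travel":[0,-0.25,-0.8],"spin":0},{"hand":1,"travel":[0,-0.25,-0.8],"spin":0}]'
) | grep -E "clock|eef_pos|force|tcp_rot"
python3 -c "
from h import *
report(1); cv2.imwrite('pics/w.png',vision.camera('top')['img'][130:330,340:600,::-1].repeat(3,0).repeat(3,1))"
```

```text
clock: 1.62
eef_pos: [0.5201, 0.2055, 0.3057]
tcp_rot: [0.0, -0.049, 0.999, -0.0]
ft_force: [1.1, -0.4, -1.1]
grasp_force: 0.0
clock: 1.78
eef_pos: [0.5287, 0.1246, 0.2898]
tcp_rot: [-0.0, -0.049, 0.999, -0.0]
ft_force: [1.0, 0.7, 0.0]
grasp_force: 0.0
clock: 1.95
eef_pos: [0.5382, 0.0447, 0.274]
tcp_rot: [0.0, -0.049, 0.999, 0.0]
ft_force: [1.4, -0.3, -0.2]
grasp_force: 0.0
clock: 2.12
eef_pos: [0.5478, -0.0353, 0.258]
tcp_rot: [0.0, -0.049, 0.999, 0.0]
ft_force: [0.3, 0.3, 0.6]
grasp_force: 0.0
clock: 2.28
eef_pos: [0.5575, -0.1152, 0.242]
tcp_rot: [0.0, -0.049, 0.999, -0.0]
ft_force: [0.6, 0.7, 0.1]
grasp_force: 0.0
clock: 2.45
eef_pos: [0.5671, -0.1952, 0.2259]
tcp_rot: [0.0, -0.049, 0.999, -0.0]
ft_force: [0.8, 0.1, 0.8]
grasp_force: 0.0
clock: 2.62
eef_pos: [0.5767, -0.2752, 0.2098]
tcp_rot: [-0.0, -0.049, 0.999, 0.0]
ft_force: [0.1, -0.8, 0.7]
grasp_force: 0.0
clock: 2.78
eef_pos: [0.5844, -0.3553, 0.2093]
tcp_rot: [-0.001, -0.049, 0.999, 0.0]
ft_force: [0.7, 0.3, 0.5]
grasp_force: 0.0
clock: 3.12
eef_pos: [0.5819, -0.3716, 0.1401]
tcp_rot: [-0.004, -0.049, 0.999, 0.003]
ft_force: [-0.5, 1.9, -1.3]
grasp_force: 0.0
t 3.17 s 0.0000 to_go 0.3565 front_face -0.078 | tcp track [-0.0025 -0.3991  0.1432] [[0.9901, 0.0], [0.9876, 0.0], [0.9895, 0.0], [0.9869, 0.0]]
```

View pics/w.png

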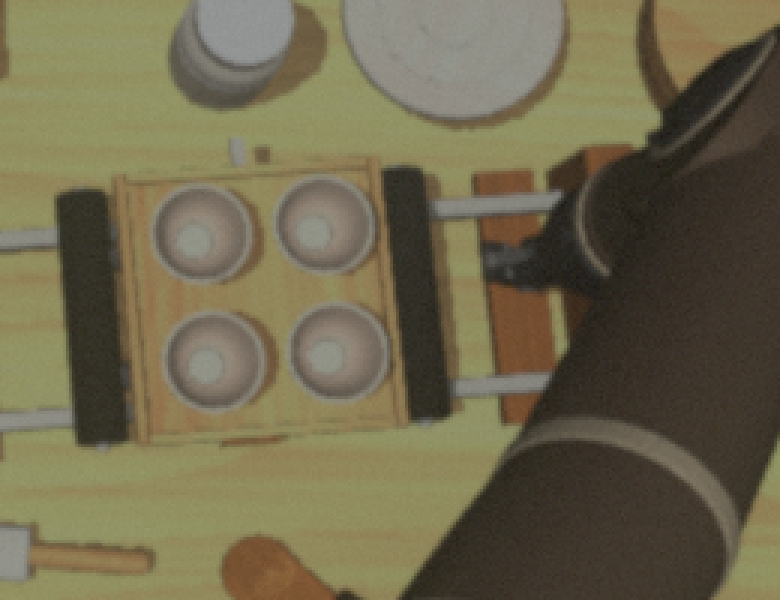

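The hand is centred behind the rear roller with about 25 mm clear. I'll lower it, then launch with a steady 50 mm/s push.

```bash
H="python3 -m handwheel"
(
$H '[{"hand":1,"travel":[0.02,0,-0.5],"spin":0},{"hand":1,"travel":[0.02,0,-0.95],"spin":0},{"hand":1,"travel":[0.02,0,-0.95],"spin":0},{"hand":1,"travel":[0.02,0,-0.95],"spin":0}]'
$H '[{"hand":1,"travel":[-0.005,0.052,0],"spin":0},{"hand":1,"travel":[-0.01,0.104,0],"spin":0},{"hand":1,"travel":[-0.015,0.156,0],"spin":0},{"hand":1,"travel":[-0.02,0.208,0],"spin":0},{"hand":1,"travel":[-0.025,0.26,0],"spin":0},{"hand":1,"travel":[-0.03,0.312,0],"spin":0},{"hand":1,"travel":[-0.035,0.364,0],"spin":0},{"hand":1,"travel":[-0.04,0.416,0],"spin":0},{"hand":1,"travel":[-0.045,0.468,0],"spin":0},{"hand":1,"travel":[-0.05,0.52,0],"spin":0},{"hand":1,"travel":[-0.055,0.572,0],"spin":0},{"hand":1,"travel":[-0.06,0.624,0],"spin":0}]'
) | grep -E "clock|eef_pos|ft_force"
python3 -c "from h import *; report(1)"
```

```text
clock: 3.55
eef_pos: [0.5865, -0.3727, 0.0709]
ft_force: [0.3, -0.3, 0.2]
clock: 4.55
eef_pos: [0.5816, -0.3231, 0.0703]
ft_force: [-0.4, -0.9, 0.8]
t 4.60 s 0.0045 to_go 0.3520 front_face -0.073 | tcp track [ 0.0009 -0.3492  0.0702] [[0.934, 0.0045], [0.9415, 0.0045], [0.9171, 0.0045], [0.9463, 0.0045]]
```

```bash
H="python3 -m handwheel"
$H '[{"hand":1,"travel":[-0.005,0.052,0],"spin":0},{"hand":1,"travel":[-0.01,0.104,0],"spin":0},{"hand":1,"travel":[-0.015,0.156,0],"spin":0},{"hand":1,"travel":[-0.02,0.208,0],"spin":0},{"hand":1,"travel":[-0.025,0.26,0],"spin":0},{"hand":1,"travel":[-0.03,0.312,0],"spin":0},{"hand":1,"travel":[-0.035,0.364,0],"spin":0},{"hand":1,"travel":[-0.04,0.416,0],"spin":0}]' | grep -E "clock|eef_pos|ft_force"
python3 -c "from h import *; report(2)"
```

```text
clock: 5.27
eef_pos: [0.5784, -0.2894, 0.0702]
ft_force: [0.4, -0.3, 0.7]
t 5.32 s 0.0548 to_go 0.3018 front_face -0.023 | tcp track [ 0.0009 -0.3154  0.0701] 
t 5.37 s 0.0590 to_go 0.2975 front_face -0.019 | tcp track [ 0.001  -0.3158  0.0702] 
v 0.0850
```

```bash
H="python3 -m handwheel"
(
$H '[{"hand":1,"travel":[0,0,1],"spin":0},{"hand":1,"travel":[0,0,1],"spin":0}]'
$H '[{"hand":1,"travel":[0,0,0.5],"spin":0},{"hand":1,"travel":[-0.05,0.5,0.5],"spin":0},{"hand":1,"travel":[-0.1,1,0.5],"spin":0}]'
$H '[{"hand":1,"travel":[-0.1,1,0],"spin":0},{"hand":1,"travel":[-0.1,1,0],"spin":0}]'
$H '[{"hand":1,"travel":[-0.1,1,0],"spin":0},{"hand":1,"travel":[-0.1,1,0],"spin":0}]'
$H '[{"hand":1,"travel":[-0.1,1,0],"spin":0},{"hand":1,"travel":[-0.1,1,0],"spin":0}]'
$H '[{"hand":1,"travel":[-0.1,1,0],"spin":0},{"hand":1,"travel":[-0.1,1,0],"spin":0}]'
$H '[{"hand":1,"travel":[-0.1,1,0],"spin":0},{"hand":1,"travel":[-0.1,1,0],"spin":0}]'
$H '[{"hand":1,"travel":[-0.1,1,0],"spin":0},{"hand":1,"travel":[-0.1,1,0],"spin":0}]'
) | grep -E "clock|eef_pos|ft_force"
python3 -c "from h import *; report(1); print(open('log.txt').read())"
```

```text
clock: 5.53
eef_pos: [0.5769, -0.2893, 0.1491]
ft_force: [1.5, -1.3, 0.9]
clock: 5.78
eef_pos: [0.5712, -0.2129, 0.1935]
ft_force: [1.5, 0.8, -0.7]
clock: 5.95
eef_pos: [0.562, -0.1282, 0.1906]
ft_force: [0.7, 1.0, -0.6]
clock: 6.12
eef_pos: [0.5539, -0.0479, 0.1905]
ft_force: [0.7, 0.4, -0.2]
clock: 6.28
eef_pos: [0.5459, 0.0321, 0.1906]
ft_force: [0.4, 0.6, -0.1]
clock: 6.45
eef_pos: [0.5379, 0.1122, 0.1906]
ft_force: [0.4, -0.2, 0.1]
clock: 6.62
eef_pos: [0.5299, 0.1922, 0.1906]
ft_force: [1.5, -0.3, -0.2]
clock: 6.78
eef_pos: [0.5219, 0.2723, 0.1905]
ft_force: [0.6, -0.2, 0.4]
t 6.83 s nan to_go nan front_face nan | tcp track [-0.0021  0.258   0.1902] [[0.4236, 0.161], [0.4468, 0.0885], [0.7069, 0.176], [0.7472, 0.088]]
0.200 0.0000
3.167 0.0000
4.600 0.0045
5.317 0.0548
5.367 0.0590
6.833 nan
```

```bash
python3 -c "
from h import *
a=vision.camera('top')['img'][:,:,::-1]
cv2.imwrite('pics/t2.png',a); cv2.imwrite('pics/t2c.png',cv2.resize(a[130:330,200:470],None,fx=2.9,fy=2.9)); print(manip.get_state()['clock'])"
```

```text
6.8833
```

View pics/t2c.png

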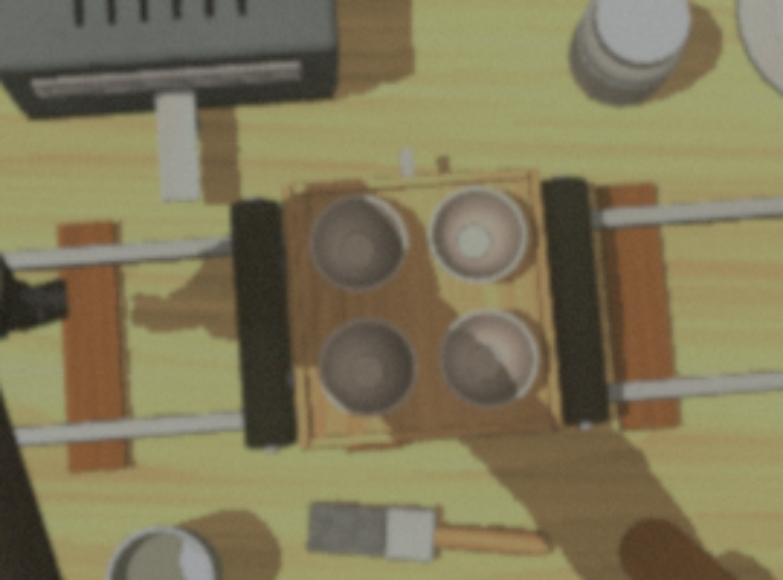

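The top view shows the arm's shadow over the deck, and the pointer at crop (407,150) is clear. I'll switch to tracking the rollers and the pointer.

```bash
cat >> h.py <<'E'
def shift(im,c):
    """rail shift from each dark roller's band and from the pointer's template"""
    G=json.load(open("G.json")); ref=cv2.imread("pics/top0.png")[:,:,::-1]
    ys=np.arange(-.46,.42,.0005)
    def prof(i):
        P=np.array([[proj(c,[*t2w((x,y),G),.075]) for y in ys] for x in np.r_[-.08:-.035:.005,.035:.085:.005]],np.float32)
        g=cv2.GaussianBlur(np.ascontiguousarray(i),(3,3),0).max(2)
        return np.median(cv2.remap(g,P[...,0],P[...,1],cv2.INTER_LINEAR).astype(float),0)
    d=[np.clip(70-prof(i),0,20) for i in (ref,im)]
    res=[]
    for y0 in (-.122,.122):
        m=np.abs(ys-(G["s"]+y0))<.028; k=d[0]*m
        cc=[np.sum(np.abs(np.roll(k,j)-d[1])[np.roll(np.abs(ys-(G["s"]+y0))<.04,j)]) for j in range(-180,1100)]
        j=int(np.argmin(cc)); res.append(((j-180)*.0005,round(cc[j]/k.sum(),2)))
    p0=proj(c,[*t2w((.118,G["s"]),G),.07]).round().astype(int); h=7
    T=np.ascontiguousarray(ref[p0[1]-h:p0[1]+h,p0[0]-h:p0[0]+h]); r=cv2.matchTemplate(np.ascontiguousarray(im),T,cv2.TM_CCOEFF_NORMED)
    b=(-1,0)
    for s in np.arange(-.09,.56,.0005):
        q=proj(c,[*t2w((.118,G["s"]+s),G),.07])-proj(c,[*t2w((.118,G["s"]),G),.07])+p0-h
        v=cv2.getRectSubPix(r,(1,1),tuple(map(float,q)))[0,0]
        if v>b[0]: b=(v,s)
    return res[0],res[1],(round(float(b[1]),4),round(float(b[0]),2))
def rep2(n=1):
    G=json.load(open("G.json"))
    for _ in range(n):
        c=vision.camera("top"); st=manip.get_state(); r,f,p=shift(c["img"],c)
        print("t0 %.3f rear %s front %s ptr %s to_go(ptr) %.4f tcp_y %.4f"%(st["clock"]-.05,r,f,p,G["go"]-p[0],w2t(st["eef_pos"],G)[1]),flush=True)
E
cat > run.py <<'E'
from h import *
c=vision.camera("top"); print(manip.get_state()["clock"],shift(c["img"],c))
for n in ("top0","t2"): print(n,shift(cv2.imread(f"pics/{n}.png")[:,:,::-1],c))
E
python3 run.py
```

```text
6.9333 ((0.184, np.float64(0.2)), (0.18, np.float64(0.02)), (0.1835, 0.75))
top0 ((0.0, np.float64(0.0)), (0.0, np.float64(0.0)), (0.0, 1.0))
t2 ((0.181, np.float64(0.2)), (0.177, np.float64(0.03)), (0.179, 0.73))
```

```bash
H="python3 -m handwheel"
(
$H '[{"hand":1,"travel":[0,0,-0.5],"spin":0},{"hand":1,"travel":[0,0,-1],"spin":0}]'
$H '[{"hand":1,"travel":[0,0,-0.5],"spin":0},{"hand":1,"travel":[0,0,-0.5],"spin":0},{"hand":1,"travel":[0,0,-0.5],"spin":0},{"hand":1,"travel":[0,0,-0.5],"spin":0},{"hand":1,"travel":[0,0,-0.5],"spin":0},{"hand":1,"travel":[0,0,-0.5],"spin":0}]'
) | grep -E "clock|eef_pos|ft_force"
python3 -c "from h import *; rep2(2)"
```

```text
clock: 7.1
eef_pos: [0.5247, 0.2699, 0.1118]
ft_force: [-0.2, 0.1, -0.4]
clock: 7.6
eef_pos: [0.5241, 0.2706, 0.073]
ft_force: [-0.9, -0.7, -0.1]
t0 7.600 rear (0.47000000000000003, np.float64(0.24)) front (0.2315, np.float64(0.03)) ptr (0.235, 0.74) to_go(ptr) 0.1215 tcp_y 0.2461
t0 7.650 rear (0.47400000000000003, np.float64(0.21)) front (0.23450000000000001, np.float64(0.05)) ptr (0.2375, 0.74) to_go(ptr) 0.1190 tcp_y 0.2461
```

```bash
H="python3 -m handwheel"
$H '[{"hand":1,"travel":[0,0,0],"spin":0},{"hand":1,"travel":[0,0,0],"spin":0},{"hand":1,"travel":[0,0,0],"spin":0},{"hand":1,"travel":[0,0,0],"spin":0},{"hand":1,"travel":[0,0,0],"spin":0},{"hand":1,"travel":[0,0,0],"spin":0}]' | grep -E "clock|eef_pos|ft_force"
python3 -c "from h import *; rep2(2)"
```

```text
clock: 8.2
eef_pos: [0.5224, 0.27, 0.0702]
ft_force: [-0.8, -0.4, 0.7]
t0 8.200 rear (0.5115000000000001, np.float64(0.2)) front (0.272, np.float64(0.06)) ptr (0.2735, 0.67) to_go(ptr) 0.0830 tcp_y 0.2457
t0 8.250 rear (0.5145, np.float64(0.21)) front (0.275, np.float64(0.05)) ptr (0.278, 0.68) to_go(ptr) 0.0785 tcp_y 0.2457
```

```bash
H="python3 -m handwheel"
$H '[{"hand":1,"travel":[0,0,0],"spin":0},{"hand":1,"travel":[0,0,0],"spin":0},{"hand":1,"travel":[-0.003,0.03,0],"spin":0},{"hand":1,"travel":[-0.006,0.06,0],"spin":0},{"hand":1,"travel":[-0.009,0.09,0],"spin":0},{"hand":1,"travel":[-0.012,0.12,0],"spin":0},{"hand":1,"travel":[-0.015,0.15,0],"spin":0},{"hand":1,"travel":[-0.018,0.18,0],"spin":0},{"hand":1,"travel":[-0.021,0.21,0],"spin":0},{"hand":1,"travel":[-0.024,0.24,0],"spin":0},{"hand":1,"travel":[-0.027,0.27,0],"spin":0},{"hand":1,"travel":[-0.03,0.3,0],"spin":0}]' | grep -E "clock|eef_pos|ft_force"
python3 -c "from h import *; rep2(1)"
```

```text
clock: 9.3
eef_pos: [0.52, 0.2943, 0.0703]
ft_force: [-0.2, 0.3, 0.9]
t0 9.300 rear (0.3385, np.float64(0.32)) front (0.101, np.float64(0.04)) ptr (0.3475, 0.36) to_go(ptr) 0.0090 tcp_y 0.2708
```

```bash
H="python3 -m handwheel"
$H '[{"hand":1,"travel":[-0.003,0.03,0],"spin":0},{"hand":1,"travel":[-0.006,0.06,0],"spin":0},{"hand":1,"travel":[-0.009,0.09,0],"spin":0},{"hand":1,"travel":[-0.012,0.12,0],"spin":0},{"hand":1,"travel":[-0.015,0.15,0],"spin":0},{"hand":1,"travel":[-0.018,0.18,0],"spin":0}]' | grep -E "clock|eef_pos|ft_force"
python3 -c "
from h import *
rep2(3)
a=vision.camera('top')['img'][:,:,::-1]; cv2.imwrite('pics/t3.png',a); cv2.imwrite('pics/t3c.png',cv2.resize(a[140:310,100:370],None,fx=2.9,fy=2.9))"
```

```text
clock: 9.85
eef_pos: [0.5186, 0.3087, 0.0703]
ft_force: [0.3, 0.8, 0.7]
t0 9.850 rear (0.355, np.float64(0.35)) front (0.117, np.float64(0.06)) ptr (0.365, 0.56) to_go(ptr) -0.0085 tcp_y 0.2852
t0 9.900 rear (0.3555, np.float64(0.35)) front (0.11750000000000001, np.float64(0.06)) ptr (0.365, 0.55) to_go(ptr) -0.0085 tcp_y 0.2849
t0 9.950 rear (0.3555, np.float64(0.35)) front (0.11750000000000001, np.float64(0.06)) ptr (0.3655, 0.56) to_go(ptr) -0.0090 tcp_y 0.2845
```

View pics/t3c.png

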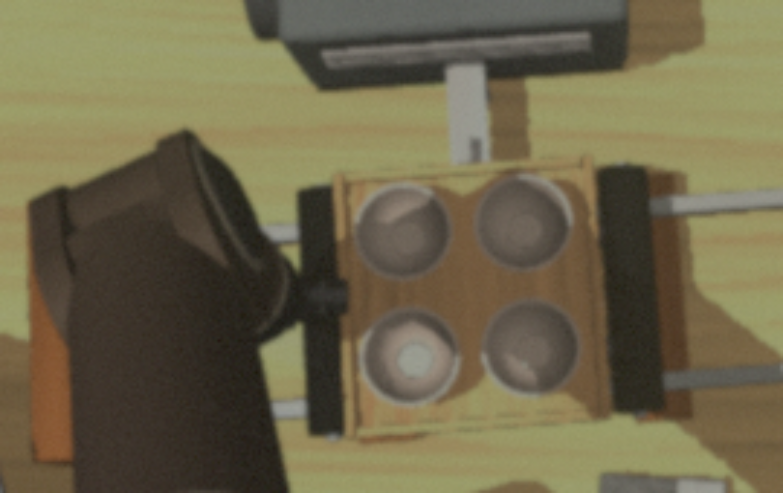

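The carriage has nearly stopped on target, with the bumper still slightly compressed, so I'm withdrawing the hand quickly.

```bash
H="python3 -m handwheel"
$H '[{"hand":1,"travel":[-0.05,0.5,0],"spin":0},{"hand":1,"travel":[-0.06,0.6,0],"spin":0}]' | grep -E "clock|eef_pos|ft_force"
python3 -c "
from h import *
rep2(3)"
```

```text
clock: 10.22
eef_pos: [0.5128, 0.3613, 0.0705]
ft_force: [-1.0, 1.8, 1.0]
t0 10.217 rear (0.354, np.float64(0.36)) front (0.116, np.float64(0.07)) ptr (0.3635, 0.54) to_go(ptr) -0.0070 tcp_y 0.3382
t0 10.267 rear (0.3535, np.float64(0.37)) front (0.116, np.float64(0.07)) ptr (0.363, 0.55) to_go(ptr) -0.0065 tcp_y 0.3357
t0 10.317 rear (0.3535, np.float64(0.36)) front (0.1155, np.float64(0.07)) ptr (0.363, 0.54) to_go(ptr) -0.0065 tcp_y 0.3335
```

```bash
H="python3 -m handwheel"
(
$H '[{"hand":1,"travel":[0,0,0.5],"spin":0},{"hand":1,"travel":[0,0,1],"spin":0},{"hand":1,"travel":[0,0,1],"spin":0}]'
$H '[{"hand":1,"travel":[0,0.5,0.5],"spin":0},{"hand":1,"travel":[0,1,1],"spin":0},{"hand":1,"travel":[0,1,1],"spin":0},{"hand":1,"travel":[0,1,1],"spin":0}]'
)| grep -E "clock|eef_pos|ft_force"
python3 -c "
from h import *
rep2(3)
a=vision.camera('top')['img'][:,:,::-1]; cv2.imwrite('pics/t4.png',a); cv2.imwrite('pics/t4c.png',cv2.resize(a[140:310,100:370],None,fx=2.9,fy=2.9,interpolation=cv2.INTER_CUBIC))"
```

```text
clock: 10.62
eef_pos: [0.5178, 0.3567, 0.1576]
ft_force: [2.1, 1.0, 0.8]
clock: 10.95
eef_pos: [0.5142, 0.442, 0.2352]
ft_force: [-0.5, 0.2, -0.0]
t0 10.950 rear (0.35000000000000003, np.float64(0.41)) front (0.352, np.float64(0.08)) ptr (0.3605, 0.28) to_go(ptr) -0.0040 tcp_y 0.4144
t0 11.000 rear (0.35000000000000003, np.float64(0.41)) front (0.352, np.float64(0.08)) ptr (0.359, 0.29) to_go(ptr) -0.0025 tcp_y 0.4118
t0 11.050 rear (0.34950000000000003, np.float64(0.41)) front (0.352, np.float64(0.08)) ptr (0.199, 0.28) to_go(ptr) 0.1575 tcp_y 0.4103
```

View pics/t4c.png

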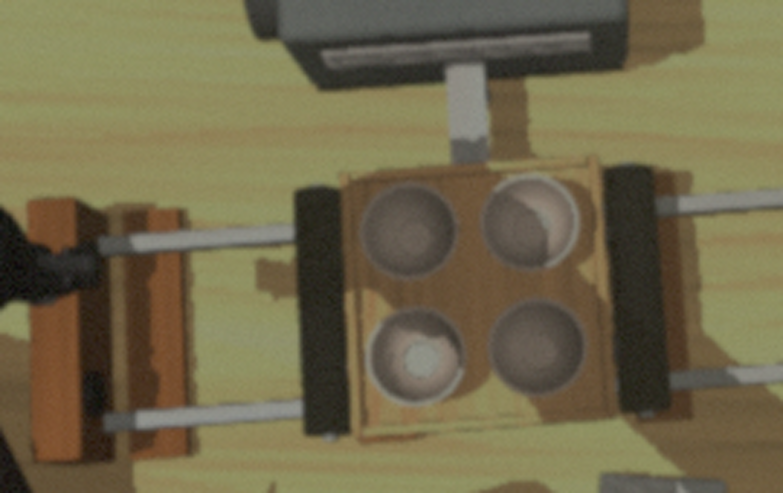

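The hand is clear. The carriage stands about 5 mm short of the plate's middle with a slight backward creep, so I'll let it settle and check.

```bash
H="python3 -m handwheel"
$H '[{"hand":1,"travel":[0,0,0],"spin":0},{"hand":1,"travel":[0,0,0],"spin":0},{"hand":1,"travel":[0,0,0],"spin":0},{"hand":1,"travel":[0,0,0],"spin":0},{"hand":1,"travel":[0,0,0],"spin":0},{"hand":1,"travel":[0,0,0],"spin":0},{"hand":1,"travel":[0,0,0],"spin":0},{"hand":1,"travel":[0,0,0],"spin":0},{"hand":1,"travel":[0,0,0],"spin":0},{"hand":1,"travel":[0,0,0],"spin":0},{"hand":1,"travel":[0,0,0],"spin":0},{"hand":1,"travel":[0,0,0],"spin":0}]' | grep -E "clock|eef_pos|ft_force"
python3 -c "
from h import *
rep2(2)"
$H '[{"hand":1,"travel":[0,0,0],"spin":0},{"hand":1,"travel":[0,0,0],"spin":0},{"hand":1,"travel":[0,0,0],"spin":0},{"hand":1,"travel":[0,0,0],"spin":0},{"hand":1,"travel":[0,0,0],"spin":0},{"hand":1,"travel":[0,0,0],"spin":0},{"hand":1,"travel":[0,0,0],"spin":0},{"hand":1,"travel":[0,0,0],"spin":0},{"hand":1,"travel":[0,0,0],"spin":0},{"hand":1,"travel":[0,0,0],"spin":0}]' | grep clock
python3 -c "
from h import *
rep2(1)"
```

```text
clock: 12.15
eef_pos: [0.5138, 0.4365, 0.2303]
ft_force: [-0.2, -0.8, 0.5]
t0 12.150 rear (0.34900000000000003, np.float64(0.41)) front (0.35100000000000003, np.float64(0.07)) ptr (0.3605, 0.29) to_go(ptr) -0.0040 tcp_y 0.4121
t0 12.200 rear (0.34900000000000003, np.float64(0.4)) front (0.35100000000000003, np.float64(0.08)) ptr (0.3605, 0.28) to_go(ptr) -0.0040 tcp_y 0.4121
clock: 13.08
t0 13.083 rear (0.34900000000000003, np.float64(0.4)) front (0.35100000000000003, np.float64(0.07)) ptr (0.3605, 0.29) to_go(ptr) -0.0040 tcp_y 0.4121
```

```bash
python3 -c "
from h import *
G=json.load(open('G.json')); c=vision.camera('top'); f=lambda X,Y,z: w2t(ray(c,100+X/2.9,140+Y/2.9,z),G)
print([f(*p,.098) for p in ((343,178),(597,158),(362,438),(620,412))], 'plate',f(468,160,.06),f(467,64,.06))"
```

```text
[array([0.09491192, 0.23010244]), array([0.09644133, 0.03874205]), array([-0.10054533,  0.2257386 ]), array([-0.09563589,  0.0354057 ])] plate [0.11055968 0.13895889] [0.1873825  0.13514489]
```

```bash
python3 -c "
from station import manip
print(manip.sign_off())"
```

```text
the job is handed in; nothing more can be done
None
```

The carriage stands still with its pointer over the index plate, by camera measurement about 5 mm short of the plate's middle (15 mm allowed); the hand is clear, all four bowls are upright, and the job is handed in (no verdict returned).

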